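# Slide the arrow board under the drill

## Robot

A 6-joint arm with a two-finger parallel gripper is mounted at the origin on the work surface. World frame = base frame: x ahead of the robot, y to its left, z up, the work surface at z = 0. Lengths are in m, angles in rad, forces in N, time in s.
With the tool pointing down it reaches from about 0.3 to 0.85 m from the base axis. Payload 5.4 kg.
Tool frame: the origin (TCP) lies at the very end of the fingers, on their centre line; the grasp point (between the pads) lies behind it (r.hold_point_z is the z of the grasp point in the tool frame, in m); z points along the fingers, y is the line along which they close (so a half turn about z gives the same grasp; the last joint's range is limited). The gripper opens to 85 mm and grips with 20 to 120 N. Pads are 22 mm wide; open, the fingers measure 114 mm over their backs; the gripper's body (76 mm by 85 mm) begins 54 mm behind the grasp point. The pads swing forward as they close: fully open they stand 13 mm farther back than shut.
Start: joints at [1.105, 0.158, 1.597, -0, 1.386, -0.21], TCP at [0.145, 0.556, 0.231] pointing down, gripper open.
Joint ranges: [-2.91, 2.91], [-0.94, 2.29], [0.18, 2.7], [-1.29, 4.43], [0.17, 2.64], [-3, 3]. Speed limits (rad/s): [2.57, 2.57, 3.14, 3.14, 3.14, 3.14].

## Interface

Orientations are given as [roll, pitch, yaw] about the fixed x, y, z axes, in that order (R = Rz(yaw) Ry(pitch) Rx(roll)).
In Python, from station import telemetry, viewer, job, r gives the robot as it stands.
- The arm moves only by the tool move_arm, never from a script. Its argument "rows" is a list of rows, each a list of 3 entries, a list of its own where there are three numbers: the closure, from 0 (fully open) to 1 (shut), then the shift along the tool's x, y, z in cm, then the turn, a rotation vector about the tool's x, y, z in degrees. In form: [[grip, [dx, dy, dz], [wx, wy, wz]], ...]. A call has 1 to 20 rows; each row is the pose to reach, as a shift and turn from the pose commanded when the call began, along the tool's axes at that moment; what a row does not reach only later rows make up. A row lasts 1/12 s, in which the tool goes at most 41.7 mm and 7.16 degrees, less where a joint would pass 70% of its speed; a pose out of reach is approached as far as the arm can. A call with a gripper value outside its range is refused whole. The fingers move at their own pace and stop on an object; "grip_force" is the grip in N (left out, the last holds). Time passes only in rows, so rows that repeat a pose let the fingers close. It gives the time, the measured TCP pose, the force, the opening and the grip force at its end, in the units of the state.
- telemetry.get_obs(): the state, without advancing time (a new reading comes with each control period).
- viewer.get_image(name): name is "scene" or "top"; returns the picture (480x640x3 uint8, red, green, blue); there is no depth.
- viewer.camera_model(name): a dict with "mtx" (3x3 intrinsics, pixels), "rvec" (rotation vector, rad) and "tvec" (3), from world to camera coordinates, as OpenCV has them. Camera axes: x right, y down, z forward; pixel columns grow to the right and rows downward; lengths in m; the calibration is good to about 2 mm. A picture is of the moment at which its call begins. camera_model takes no time and is no camera call.
- job.hand_in(): hands the job in; it is judged then, once.
The state is a dict: "time_s": time; "joint_pos": joint angles; "joint_velocities": joint speeds; "joint_efforts": joint torques, N m; "tcp_pos": TCP position; "tool_rot": TCP orientation; "contact_force": force on the tool from outside, world axes, zero at the start; "torque": the same for the moment, N m; "width": opening from 0.0 (shut) to 1.0 (fully open); "finger_force": force on a finger pad.
Only numpy, scipy, OpenCV 4.12 (cv2) and the standard library are available. Lean on these libraries where they do the work, as an engineer would, in place of code of your own. Each camera call takes 0.05 s, during which the arm holds its last target. There are 200 camera calls.

## Task

Slide the wooden signpost board with the pointed end along the table, without lifting it off, until the pencil cross near its point is right under the tip of the drill bit. Leave it lying flat there, let go, leave the square-ended board where it is and do not bump against the drill stand.

Things in the scene. Friction and masses are not known exactly. Their poses are not given: they have to be found in the camera images.
- arrow_center (a point): Centre of the pointed loose board to move (light wood, 240 long x, 44 wide y, 22 thick z, 0.12 kg), 11 mm above its underside. x runs along it to the 90 degree point (last 22 mm); other end square. Starts flat, left or right of the robot, point facing away from the robot within 20 degrees. Grasped across the width at or behind the centre (square-end half) the gripper clears the drill.
- arrow_mark (a point): Centre of the dark pencil cross (26 mm strokes) on the pointed board's top face, 85 mm from the board's centre towards the point (35 mm from the point), on the centre line, 22 mm above its underside. Same axes as the board.
- plain_center (a point): A second loose board of the same wood and size (240 x 44 x 22 mm) with the same cross but both ends square, on the robot's other side; to be left alone. This point is its centre, 11 mm above its underside; x along it.
- drill: Fixed drill on a pillar. Origin: table point straight under the bit tip. Over it: tip at z 37 mm (board top is 22), bit 6 thick to z 85, chuck 32 to 125, motor 56 to 295. Pillar (28 thick, 336 high) on a round foot (110 across, 16 high) centred at x = y = 100 mm of its frame, behind and left of the bit (yaw within 17 degrees). The robot's side is free: bring the board straight in from there.
Not all that is in view belongs to the job. What is shaped like the part that bears arrow_center but red is not meant.

How it is judged:
At the end, for the whole second after the job is handed in: The pencil cross of the pointed board is within 12 mm, seen from above, of the point under the bit's tip; the board lies flat on the table (within 0.1 rad and 3 mm), at rest (horizontal distance between arrow_mark and drill below 0.012 m and height (world z) of arrow_center below 0.014 m and height (world z) of arrow_mark below 0.025 m and angle between arrow_center's own z axis and vertical below 0.1 rad and linear speed of arrow below 0.01 m/s and angular speed of arrow below 0.1 rad/s); the robot touches nothing.
It fails at once if the pointed board is lifted: its centre rises more than 15 mm (height (world z) of arrow_center above 0.026 m).
It fails at once if the square-ended board is moved by more than 20 mm (distance of plain_center from where it was at the start of the episode above 0.02 m).
It fails at once if the drill stand is bumped with more than 8 N (contact force between drill and anything else above 8 N).
It also fails if it takes over 42 s, if anything falls off the work surface, if the arm or the gripper's body presses on something with over 40 N, if the wrist force passes 120 N, or if a joint passes its speed limit or range.

## Working session

There is one attempt and no reset: what is moved stays moved. The work goes in short steps, Python scripts to look and compute and a tool call to move; the robot and the scene stay as the last step left them, time stands still between calls to the robot, and variables do not carry over. Pictures are saved under pics/ and viewed, at most 10 in all, crops included, and the job is handed in when it is done.

Besides the shell and the picture viewer there is one more tool, called as name([rows], argument=value, ...), one row to a line, values as JSON. move_arm: Moves the arm, as the interface text tells. Its arguments: {"type":"object","properties":{"rows":{"type":"array","items":{"type":"array"}},"grip_force":{"type":"number"}},"required":["rows"]}

```bash
mkdir -p pics; python3 - <<'E'
from station import telemetry, viewer, job, r
import cv2
for n in("scene","top"):
    im=viewer.get_image(n); cv2.imwrite(f"pics/{n}0.png",im[:,:,::-1]); print(viewer.camera_model(n))
print(telemetry.get_obs(), r.hold_point_z)
E
```

```text
{'mtx': array([[572.16461734,   0.        , 317.13174523],
       [  0.        , 572.16461734, 233.02058567],
       [  0.        ,   0.        ,   1.        ]]), 'rvec': array([ 2.10201727,  1.56852158, -0.45978404]), 'tvec': array([-0.14876357, -0.33904746,  1.5233882 ])}
{'mtx': array([[453.22424974,   0.        , 318.1691365 ],
       [  0.        , 453.22424974, 236.05516522],
       [  0.        ,   0.        ,   1.        ]]), 'rvec': array([ 2.17419452, -2.15883683,  0.09705046]), 'tvec': array([0.02148663, 0.43930067, 0.84075146])}
{'time_s': 0.1, 'joint_pos': array([ 1.10493753e+00,  1.58989913e-01,  1.59809415e+00,  1.38448681e-05,
        1.38621707e+00, -2.10088128e-01]), 'joint_velocities': array([ 7.60289137e-05, -1.53862743e-03, -2.55864219e-03,  1.48094426e-03,
       -9.89083109e-04, -9.25170943e-05]), 'joint_efforts': array([-2.79437454e-04, -3.96991217e+01, -3.32337534e+01, -3.16047572e-04,
        4.16521783e-03, -2.58566041e-05]), 'tcp_pos': array([0.1452321 , 0.55579961, 0.23041927]), 'tool_rot': array([-3.13992457e+00, -3.69603150e-04,  2.88581912e+00]), 'contact_force': array([-0.79690751, -0.3034539 , -0.13245943]), 'torque': array([-0.02817731,  0.09066352, -0.02440229]), 'finger_force': 0.0, 'width': 0.9971110893730722} -0.0187
```

View pics/top0.png

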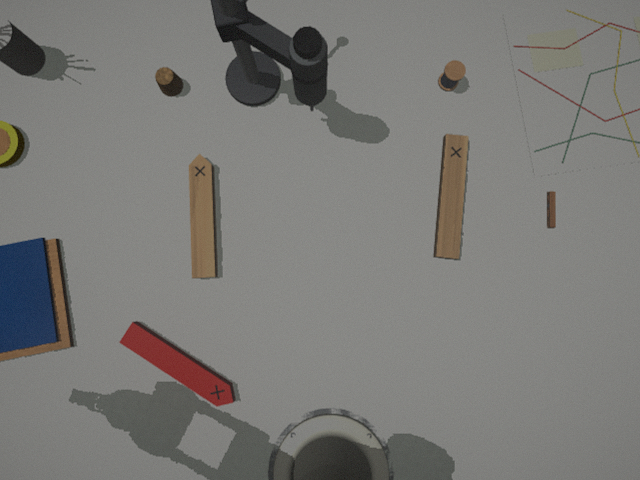

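View pics/scene0.png

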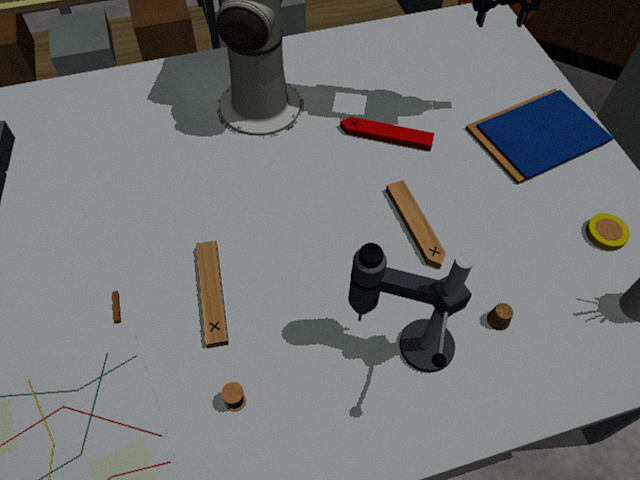

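The top view shows the pointed board on the robot's left, with its cross at about (200,171) and its tail at about (203,278). The bit tip is at about (311,108) in the top view and (361,318) in the scene view. Next I measure the board and triangulate the bit tip.

```bash
cat > h.py <<'E'
import cv2, numpy as np
from station import telemetry, viewer, job, r
def cam(n):
    c=viewer.camera_model(n); R=cv2.Rodrigues(c["rvec"])[0]; return c["mtx"],R,c["tvec"]
def ray(n,uv):
    K,R,t=cam(n); return -R.T@t, R.T@np.linalg.inv(K)@np.array([*uv,1.])
def plane(n,uv,z):
    o,d=ray(n,uv); return o+d*(z-o[2])/d[2]
def tri(a,b):
    P=[np.array(K@np.c_[R,t]) for K,R,t in map(cam,("top","scene"))]
    X=cv2.triangulatePoints(*P,np.float64(a),np.float64(b)).ravel(); return X[:3]/X[3]
def proj(n,p):
    K,R,t=cam(n); q=K@(R@np.array(p)+t); return q[:2]/q[2]
def board(im,n,near):
    h=cv2.cvtColor(im,cv2.COLOR_RGB2HSV)
    m=cv2.inRange(h,(8,60,70),(25,255,255))
    cs=cv2.findContours(cv2.morphologyEx(m,cv2.MORPH_CLOSE,np.ones((5,5))),cv2.RETR_EXTERNAL,cv2.CHAIN_APPROX_NONE)[0]
    c=max((c for c in cs if cv2.contourArea(c)>300),key=lambda c:cv2.pointPolygonTest(c,near,True))
    g=cv2.cvtColor(im,cv2.COLOR_RGB2GRAY); f=np.zeros(g.shape,np.uint8); cv2.drawContours(f,[c],-1,255,-1)
    f=cv2.erode(f,np.ones((5,5))); med=np.median(g[f>0])
    ys,xs=np.nonzero((f>0)&(g<.65*med))
    k=np.hypot(xs-near[0],ys-near[1])<12
    mk=((xs[k].min()+xs[k].max())/2,(ys[k].min()+ys[k].max())/2) if k.any() else None
    return c,mk
E
python3 - <<'E'
from h import *
t,s=viewer.get_image("top"),viewer.get_image("scene")
for n,im,p in(("top",t,(200,171)),("scene",s,(434,251))):
    c,mk=board(im,n,p)
    w=np.float32([plane(n,q[0],.022)[:2] for q in c]); re=cv2.minAreaRect(w)
    print(n,mk,plane(n,mk,.022),re)
    print(cv2.approxPolyDP(w.reshape(-1,1,2),.008,True).reshape(-1,2).round(4).tolist())
print("tip",tri((311.5,109),(361,319.5)), plane("top",(311.5,109),.037),plane("scene",(361,319.5),.037))
a=cv2.resize(t[60:130,260:350],(450,350),interpolation=cv2.INTER_CUBIC)
b=cv2.resize(s[285:355,320:390],(350,350),interpolation=cv2.INTER_CUBIC)
cv2.imwrite("pics/tip.png",np.clip(np.hstack([a,b])[:,:,::-1].astype(float)*1.5,0,255))
E
```

```text
top (np.float64(199.5), np.float64(170.5)) [0.56503294 0.25515072 0.022     ] ((0.4787389636039734, 0.2486773282289505), (0.23850135505199432, 0.044535137712955475), 3.7000231742858887)
[[0.5976999998092651, 0.2572000026702881], [0.5758000016212463, 0.2759000062942505], [0.3598000109195709, 0.26249998807907104], [0.3637999892234802, 0.2190999984741211], [0.578000009059906, 0.23330000042915344]]
scene (np.float64(434.0), np.float64(251.0)) [0.56282172 0.25219611 0.022     ] ((0.47685545682907104, 0.2461141049861908), (0.23747026920318604, 0.04499430954456329), 3.7150797843933105)
[[0.359499990940094, 0.22169999778270721], [0.5751000046730042, 0.2304999977350235], [0.595300018787384, 0.25459998846054077], [0.5720000267028809, 0.2743000090122223], [0.3580000102519989, 0.2603999972343445]]
tip [0.6810181  0.03971843 0.0427285 ] [0.68304911 0.03912641 0.037     ] [0.67868641 0.04151429 0.037     ][ WARN:0@0.800] global loadsave.cpp:1063 imwrite_ Unsupported depth image for selected encoder is fallbacked to CV_8U.
```

View pics/tip.png

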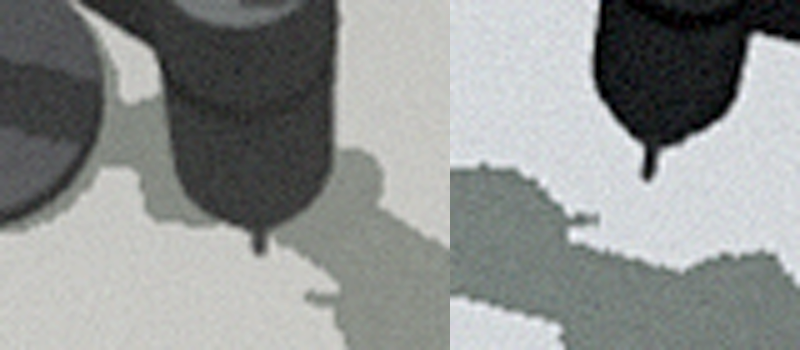

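The zoomed tip is at (311.6,110.2) in the top view and (359,320.6) in the scene view.

```bash
cat >> h.py <<'E'
from scipy.spatial.transform import Rotation as Ro
def delta(p,yaw):
    o=telemetry.get_obs(); R=Ro.from_euler("xyz",o["tool_rot"]); T=Ro.from_euler("xyz",[np.pi,0,yaw])
    print("shift cm",(R.inv().apply(np.array(p)-o["tcp_pos"])*100).round(2),"turn deg",np.degrees((R.inv()*T).as_rotvec()).round(2))
E
python3 - <<'E'
from h import *
a,b=(311.6,110.2),(359,320.6)
print(tri(a,b),plane("top",a,.037),plane("scene",b,.037))
delta([.464,.247,.10],3.206)
E
```

```text
[0.68015491 0.03762244 0.03743837] [0.68066571 0.03891275 0.037     ] [0.67982261 0.03689905 0.037     ]
shift cm [-38.65 -21.81  13.08] turn deg [ -0.06  -0.02 -18.35]
```

move_arm([
  [0,[-3.5,-2,0.5],[0,0,-2]],
  [0,[-7,-4,1],[0,0,-4]],
  [0,[-10.5,-6,2],[0,0,-6]],
  [0,[-14,-8,3],[0,0,-8]],
  [0,[-17.5,-10,4],[0,0,-10]],
  [0,[-21,-12,5.5],[0,0,-12]],
  [0,[-24.5,-14,7],[0,0,-14]],
  [0,[-28,-16,8.5],[0,0,-16]],
  [0,[-31.5,-18,10],[0,0,-18.3]],
  [0,[-35,-20,11.5],[0,0,-18.3]],
  [0,[-38.6,-21.8,13],[0,0,-18.3]],
  [0,[-38.6,-21.8,13],[0,0,-18.3]],
  [0,[-38.6,-21.8,13],[0,0,-18.3]],
  [0,[-38.6,-21.8,13],[0,0,-18.3]],
])

```text
time_s: 1.37
tcp_pos: [0.4634, 0.2478, 0.1012]
tool_rot: [3.141, -0.001, -3.079]
contact_force: [-0.7, -0.0, -0.1]
width: 1.0
finger_force: 0.0
```

```bash
python3 - <<'E'
from h import *
delta([.464,.247,.004],3.206); print(telemetry.get_obs()["tcp_pos"])
cv2.imwrite("pics/s1.png",viewer.get_image("scene")[:,:,::-1])
E
```

```text
shift cm [-0.07 -0.09  9.72] turn deg [ 0.02 -0.06 -0.1 ]
[0.46335542 0.24784709 0.10118017]
```

View pics/s1.png

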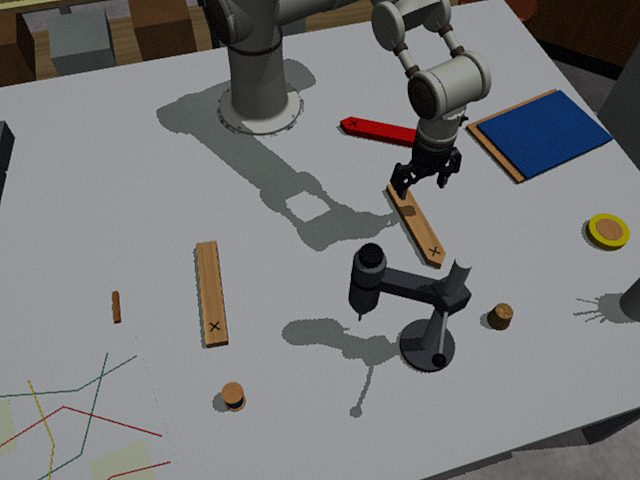

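The open gripper is straddling the board's rear half at about (405,190), and the path to the drill is free. I'll descend and grip gently.

move_arm([
  [0,[0,-0.1,2.5],[0,0,0]],
  [0,[0,-0.1,5],[0,0,0]],
  [0,[0,-0.1,7],[0,0,0]],
  [0,[0,-0.1,8.5],[0,0,0]],
  [0,[0,-0.1,9.2],[0,0,0]],
  [0,[0,-0.1,9.6],[0,0,0]],
  [0,[0,-0.1,9.6],[0,0,0]],
  [0.3,[0,-0.1,9.6],[0,0,0]],
  [0.4,[0,-0.1,9.6],[0,0,0]],
  [0.6,[0,-0.1,9.6],[0,0,0]],
  [0.8,[0,-0.1,9.6],[0,0,0]],
  [0.8,[0,-0.1,9.6],[0,0,0]],
  [0.8,[0,-0.1,9.6],[0,0,0]],
  [0.8,[0,-0.1,9.6],[0,0,0]],
  [0.8,[0,-0.1,9.6],[0,0,0]],
  [0.8,[0,-0.1,9.6],[0,0,0]],
], grip_force=30)

```text
time_s: 2.75
tcp_pos: [0.4648, 0.247, 0.0064]
tool_rot: [3.141, 0.002, -3.078]
contact_force: [-1.8, 0.7, 6.9]
width: 0.504
finger_force: 31.8
```

```bash
python3 - <<'E'
from h import *
o=telemetry.get_obs();print(o["tcp_pos"],o["tool_rot"],o["contact_force"],o["width"],o["finger_force"])
for n,p in(("top",(200,171)),("scene",(434,251))):
    c,mk=board(viewer.get_image(n),n,p); print(mk,plane(n,mk,.022))
p=o["tcp_pos"]
delta(p+[0,-.2158,0],o["tool_rot"][2]); delta(p+[.1163,-.2158,0],o["tool_rot"][2])
E
```

```text
[0.46475375 0.24698943 0.00639181] [ 3.14111656e+00  1.70909752e-03 -3.07808466e+00] [-1.78652539  0.68091097  6.91623813] 0.5039615399426337 31.758216619491577
(np.float64(200.5), np.float64(170.0)) [0.56602947 0.25324418 0.022     ]
(np.float64(433.5), np.float64(251.0)) [0.56251421 0.25114315 0.022     ]
shift cm [ 1.370e+00 -2.154e+01 -1.000e-02] turn deg [0.03 0.1  0.  ]
shift cm [-1.024e+01 -2.227e+01  1.000e-02] turn deg [0.03 0.1  0.  ]
```

Gripped, and the cross shifted only about 1.5 mm. Now I'll drag it sideways, then partly in, and check.

move_arm([
  [0.8,[0.1,-1,0],[0,0,0]],
  [0.8,[0.2,-3,0],[0,0,0]],
  [0.8,[0.3,-5,0],[0,0,0]],
  [0.8,[0.5,-7,0],[0,0,0]],
  [0.8,[0.6,-9,0],[0,0,0]],
  [0.8,[0.7,-11,0],[0,0,0]],
  [0.8,[0.9,-13,0],[0,0,0]],
  [0.8,[1,-15,0],[0,0,0]],
  [0.8,[1.1,-17,0],[0,0,0]],
  [0.8,[1.2,-19,0],[0,0,0]],
  [0.8,[1.3,-20.5,0],[0,0,0]],
  [0.8,[1.3,-21.3,0],[0,0,0]],
  [0.8,[0,-21.5,0],[0,0,0]],
  [0.8,[-2,-21.6,0],[0,0,0]],
  [0.8,[-4,-21.7,0],[0,0,0]],
  [0.8,[-5.5,-21.8,0],[0,0,0]],
  [0.8,[-6.5,-21.9,0],[0,0,0]],
  [0.8,[-7,-21.9,0],[0,0,0]],
  [0.8,[-7,-21.9,0],[0,0,0]],
  [0.8,[-7,-21.9,0],[0,0,0]],
])

```text
time_s: 4.52
tcp_pos: [0.5486, 0.0317, 0.0058]
tool_rot: [-3.141, 0.002, -3.078]
contact_force: [2.1, -1.1, 3.2]
width: 0.509
finger_force: 32.1
```

```bash
python3 - <<'E'
from h import *
o=telemetry.get_obs();print(o["tcp_pos"],o["contact_force"],o["finger_force"])
tip=dict(top=(.6807,.0389),scene=(.6798,.0369)); d=[]
for n in tip:
    im=viewer.get_image(n); cv2.imwrite(f"pics/{n}2.png",im[:,:,::-1])
    g=proj(n,[*(np.array([.5643+.0836,.2522-.2142])),.022]); print(n,g)
    try:
        c,mk=board(im,n,tuple(map(float,g))); q=plane(n,mk,.022); print(mk,q,tip[n]-q[:2])
    except Exception as e: print(e)
E
```

```text
[0.54858346 0.03172332 0.0058418 ] [ 2.12807261 -1.14305375  3.22571471] 32.072816491127014
top [312.09611394 129.36439577]
Value after * must be an iterable, not NoneType
scene [353.84293272 309.87160733]
(np.float64(353.5), np.float64(313.0)) [0.6543641  0.03505776 0.022     ] [0.0254359  0.00184224]
```

View pics/top2.png

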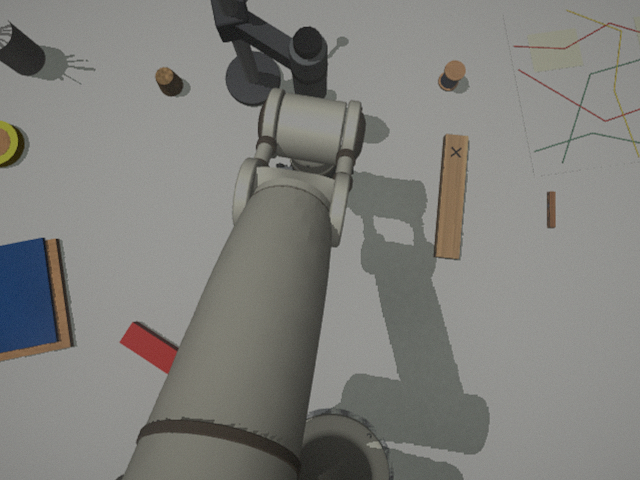

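The top view has the cross hidden under the wrist, which is near the drill at about (310,95). I'll check the scene view.

```bash
python3 -c "
import cv2;i=cv2.imread('pics/scene2.png')[190:370,260:500];cv2.imwrite('pics/sc2c.png',cv2.resize(i,(800,600),interpolation=2))"
```

```text
(no output)
```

View pics/sc2c.png

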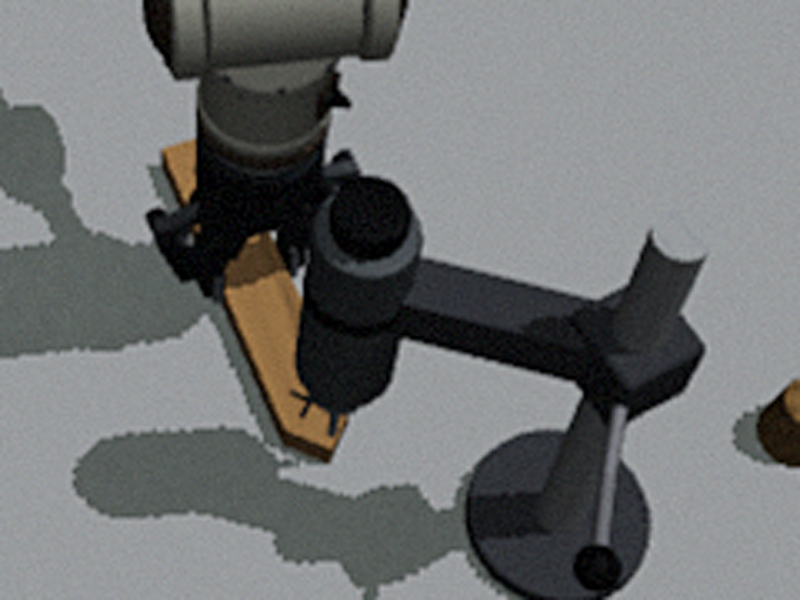

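The board is well aligned behind the bit and its cross is partly hidden by the motor. By the measured displacements, about 32 mm straight in remains.

move_arm([
  [0.8,[-0.4,0,0],[0,0,0]],
  [0.8,[-0.9,0,0],[0,0,0]],
  [0.8,[-1.5,0,0],[0,0,0]],
  [0.8,[-2.1,0,0],[0,0,0]],
  [0.8,[-2.6,-0.1,0],[0,0,0]],
  [0.8,[-3,-0.1,0],[0,0,0]],
  [0.8,[-3.2,-0.1,0],[0,0,0]],
  [0.8,[-3.2,-0.1,0],[0,0,0]],
  [0.8,[-3.2,-0.1,0],[0,0,0]],
  [0.8,[-3.2,-0.1,0],[0,0,0]],
])

```text
time_s: 5.45
tcp_pos: [0.5784, 0.0336, 0.0058]
tool_rot: [3.141, -0.003, -3.078]
contact_force: [-5.7, -0.5, 10.8]
width: 0.506
finger_force: 33.0
```

```bash
python3 - <<'E'
from h import *
o=telemetry.get_obs();print(o["tcp_pos"],o["contact_force"],o["finger_force"])
im=viewer.get_image("scene")
c,mk=board(im,"scene",(359.,325.))
w=np.float32([plane("scene",q[0],.022)[:2] for q in c]).reshape(-1,1,2)
print(cv2.approxPolyDP(w,.006,True).reshape(-1,2).round(4).tolist(),mk)
i=im[190:370,260:500,::-1];cv2.imwrite('pics/s3.png',cv2.resize(i,(800,600),interpolation=2))
E
```

```text
[0.57837174 0.03363669 0.00581163] [-5.66845646 -0.45899799 10.81800732] 32.985877990722656
[[0.5570999979972839, 0.044599998742341995], [0.5724999904632568, 0.019500000402331352], [0.5967000126838684, 0.009600000455975533], [0.6904000043869019, 0.017500000074505806], [0.7089999914169312, 0.04270000010728836], [0.6801000237464905, 0.05939999967813492], [0.663100004196167, 0.0568000003695488], [0.6590999960899353, 0.04309999942779541], [0.6324999928474426, 0.03269999846816063], [0.5813999772071838, 0.04989999905228615]] (np.float64(357.5), np.float64(324.5))
```

View pics/s3.png

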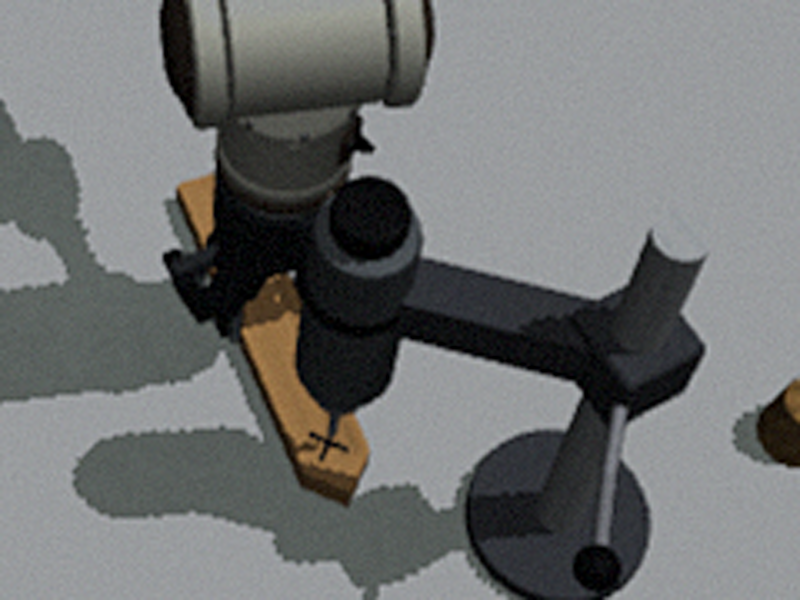

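The full cross is visible, centred at about (328,445) in the crop, which is pixel (358,323), just under the tip.

```bash
python3 - <<'E'
from h import *
for p in((.6798,.0369,.022),(.6803,.0379,.022)): print(proj("scene",p))
print(plane("scene",(358.1,323.1),.022))
E
```

```text
[358.43834789 323.78228367]
[358.98887465 323.87229679]
[0.67819273 0.03673462 0.022     ]
```

Both estimates say it is about 2 mm short. I'll nudge it in, release, lift straight up, then back off.

move_arm([
  [0.8,[-0.1,0,0],[0,0,0]],
  [0.8,[-0.2,0,0],[0,0,0]],
  [0.8,[-0.2,0,0],[0,0,0]],
  [0.8,[-0.2,0,0],[0,0,0]],
  [0.4,[-0.2,0,0],[0,0,0]],
  [0.2,[-0.2,0,0],[0,0,0]],
  [0,[-0.2,0,0],[0,0,0]],
  [0,[-0.2,0,0],[0,0,0]],
  [0,[-0.2,0,0],[0,0,0]],
  [0,[-0.2,0,0],[0,0,0]],
  [0,[-0.2,0,0],[0,0,0]],
  [0,[-0.2,0,-1],[0,0,0]],
  [0,[-0.2,0,-2.5],[0,0,0]],
  [0,[-0.2,0,-4.5],[0,0,0]],
  [0,[0,0,-6.5],[0,0,0]],
  [0,[2,0,-8],[0,0,0]],
  [0,[5,0,-10],[0,0,0]],
  [0,[8,0,-12],[0,0,0]],
  [0,[11,0,-14],[0,0,0]],
  [0,[14,0,-16],[0,0,0]],
])

```text
time_s: 7.17
tcp_pos: [0.4385, 0.0248, 0.1666]
tool_rot: [-3.141, 0.0, -3.078]
contact_force: [0.3, 0.5, 1.7]
width: 0.998
finger_force: 0.0
```

move_arm([
  [0,[3,0,-1],[0,0,0]],
  [0,[6,0,-2],[0,0,0]],
  [0,[9,0,-3],[0,0,0]],
  [0,[9,0,-3],[0,0,0]],
  [0,[9,0,-3],[0,0,0]],
  [0,[9,0,-3],[0,0,0]],
  [0,[9,0,-3],[0,0,0]],
])

```text
time_s: 7.75
tcp_pos: [0.3505, 0.019, 0.1952]
tool_rot: [3.141, -0.001, -3.078]
contact_force: [-0.8, -0.3, -0.4]
width: 0.998
finger_force: 0.0
```

```bash
python3 - <<'E'
from h import *
s,t=viewer.get_image("scene"),viewer.get_image("top")
i=s[190:370,260:500,::-1];j=t[60:180,240:400,::-1]
cv2.imwrite('pics/s4.png',np.hstack([cv2.resize(i,(400,300),interpolation=2),cv2.resize(j,(400,300),interpolation=2)]))
o=telemetry.get_obs();print(o["tcp_pos"],o["contact_force"],o["joint_velocities"].round(4))
E
```

```text
[0.35030667 0.01908762 0.19480617] [0.06067851 0.40720604 0.01085253] [-0.001   0.0025  0.0019 -0.0014  0.0012  0.0001]
```

View pics/s4.png

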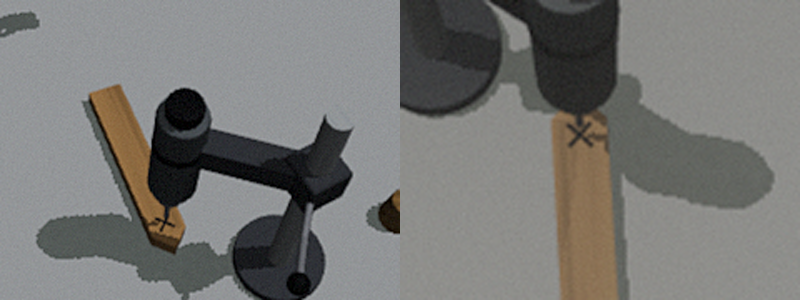

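In both views the cross sits under the bit (scene about (359,324), top about (311.4,113.3)). That is within about 3 mm of the projected tip point. The board is flat and released.

```bash
python3 -c "
from station import job
print(job.hand_in())"
```

```text
the job is handed in; nothing more can be done
None
```

I slid the pointed board until its pencil cross was under the drill bit, about 3 mm off at most by my camera measurements (12 mm allowed); it is flat and released, the arm is clear, and the job is handed in, with no verdict shown.

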